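# Lock the bayonet filter cartridge of a sanding extractor

### The job

Someone only dropped the filter cartridge into the sanding extractor's port. First draw the blue lock bolt fully back, then turn the cartridge by its orange bar until its lugs drop into the slots (green marks), push it down against the spring and twist it clockwise to the stop (red marks) so that it springs up into its notches. Do not force it. Last, slide the bolt fully in again, let go of everything, and leave the other things on the bench where they are.

Things in the scene. Friction and masses are not known exactly. Their poses are not given: they have to be found in the camera images.
- unit: grey sanding extractor box fixed on the bench, 220 (x) x 340 (y) x 90 mm tall; origin at the centre of its underside, z up. On its flat top (90 mm above the bench) stand the round filter port (60 mm along +y from the centre), the lock bolt and, at the -y end, a grille
- port: round aluminium bayonet collar, 96 mm outside, bore 64 mm, rim 44 mm above the box's top. Origin on its axis at the level of the box's top, z up. x axis (either way) = the line of the two lug slots, 17 mm wide, open at the top, reaching to radius 41 mm, green marks on the rim. From the slots the lugs turn only clockwise (from above), 60 degrees, to an end stop
- port_rim (a point): centre of the collar's mouth, on its axis at rim height (44 mm above port). Inside, beside each slot, the lugs pass under a rail (underside 10 mm below the rim) and at the end stop rise into a notch (roof 6 mm below the rim), out of which they cannot turn back unless pushed down
- lockmark: two red marks on the collar's rim; origin as port, x axis (either way) = the line on which the cartridge's bar and lugs lie when fully twisted home, 60 degrees clockwise from the slots seen from above
- cap: filter cartridge, 0.17 to 0.35 kg: black drum 60 mm across, 37 mm tall, two yellow lugs (12 mm wide, out to radius 39 mm, 22 to 29 mm above the underside), orange grip bar on top, 56 long, 16 wide, 36 to 63 mm above the underside. Origin: centre of the underside, z up; x axis (either way) along bar and lugs. At the start its lugs lie on the rim, off the slots (origin 22 mm above port)
- cap_bar (a point): centre of the top face of the orange bar. It is 85 mm above port at the start, about 77 with the lugs dropped in the slots; push it below 68 (65 to 67 is best, about 10 N) and keep it there for the twist; let go at the stop, the spring lifts it to 72: locked
- plunger (a joint): sprung plate in the port under the cartridge, m pressed down: 0 = up, touched when the cartridge's origin is 15 mm above port; 0.013 = solid stop. 1 N plus 0.8 N per mm. 0.006 when locked; the twist needs over 0.010. Twisted without that push, the lugs jam against the rail; forcing them with over 200 N fails the job
- bolt (a joint): lock bolt of the port, in m: 0 = fully in (its steel tongue stands in the lugs' path inside the collar and blocks the twist), 0.016 = fully drawn back, away from the collar. It slides along the box's y axis, drawn back towards the box's -y; friction about 2.5 N, stays where it is left
- bolt_knob (a point): centre of the top face of the bolt's blue upright knob, a post 16 mm in diameter; top 60 mm above the box's top, free all round for 25 mm below it; to grip or push sideways. With the bolt fully in, it is 94 mm from the port's axis (38 mm clear of the collar)
- sanding_block: cork sanding block, 90 x 35 x 30 mm, lying on the grille of the grey box (a bystander)
- glue: yellow glue bottle with a red cap, 60 mm across, 170 mm tall, standing left on the bench (a bystander)
- tin: open steel tin, 80 mm across, 100 mm tall, standing right on the bench (a bystander)
- chisel: wood chisel lying right on the bench, 250 mm long, wooden handle (a bystander)
- offcut: pale wooden offcut lying flat along the far side of the box, 160 x 60 x 22 mm (a bystander)
- mallet: hammer with wooden handle, 260 mm long, lying left on the bench (a bystander)
- stop_block: dark wooden block, 40 x 40 x 30 mm, on the far left corner of the grey box's top (a bystander)

How it is judged:
By the outcome, as a careful person would: the job done as asked, in the order asked, and still so for the second after the job is handed in, with the robot touching nothing.
It also fails if it takes over 58 s, if anything falls off the work surface, if the arm or the gripper's body presses on something with over 40 N, if the wrist force passes 120 N, or if a joint passes its speed limit or range.

### The arm

A 6-joint arm with a two-finger parallel gripper is mounted at the origin on the work surface. World frame = base frame: x ahead of the robot, y to its left, z up, the work surface at z = 0. Lengths are in m, angles in degrees, forces in N, time in s.
With the tool pointing down it reaches from about 0.375 to 0.9 m from the base axis. Payload 3.1 kg.
Tool frame: the origin (TCP) lies on the centre line of the jaws, within the pads' length; the fingertips stand 17 mm ahead of it and the grasp point (between the pads) lies 2 mm behind it; z points along the fingers, y is the line along which they close (so a half turn about z gives the same grasp; the last joint's range is limited). The gripper opens to 87 mm and grips with 3 to 60 N. Pads are 19 mm wide; open, the fingers measure 117 mm over their backs; the gripper's body (75 mm by 190 mm) begins 51 mm behind the grasp point.
Start: joints at [54.574, 30.224, 82.088, -0, 67.689, -10.227], TCP at [0.266, 0.566, 0.24] pointing down, gripper open.
Joint ranges: [-176.69, 176.69], [-43.24, 126.21], [12.49, 139.97], [-82, 262], [0, 151.66], [-163.58, 163.58]. Speed limits (degrees/s): [159.86, 159.86, 180, 180, 180, 180].

### API

Orientations are given as a 3x3 rotation matrix whose columns are the frame's x, y, z axes.
In Python, from rig import bot, imaging, finder gives the robot as it stands. The module is installed in compiled form; this text tells all that it offers.
- The arm moves only by the tool play_rows, never from a script. Its argument "motion" is a list that holds one entry, the list of rows, each a list of 6 numbers: the shift along the tool's x, y, z in shares of 0.4 m (1.0 is 0.4 m), then the turn, a rotation vector about the tool's x, y, z in parts of the range, where 1.0 means pi rad. In form: [[[dx, dy, dz, wx, wy, wz], ...]]. A call has 1 to 8 rows; each row is the pose to reach, as a shift and turn from the pose commanded when the call began, along the tool's axes at that moment; what a row does not reach only later rows make up. A row lasts 1/12 s, in which the tool goes at most 41.7 mm and 7.16 degrees, less where a joint would pass 70% of its speed; a pose out of reach is approached as far as the arm can. A shift or turn number past 1, either way, is cut back to 1. A call with a gripper value outside its range is refused whole. "fingers" is the finger opening in m, from 0 to 0.087, set as the call begins (left out, the last holds). The fingers move at their own pace and stop on an object; the grip force is fixed at half the most. Time passes only in rows, so rows that repeat a pose let the fingers close. It gives the time, the measured TCP pose, the force, the opening and the grip force at its end, in the units of the state.
- bot.read_state(): the state, without advancing time (a new reading comes with each control period).
- imaging.capture(name): name is "scene" or "top" or "wrist"; returns a dict with "frame" (400x640x3 uint8, red, green, blue), "camera_matrix" (3x3 intrinsics, pixels), "k1" (the pictures are not rectified: a ray, as slopes to the right and down, at radius r is drawn at 1 + k1 r^2 times it, then the intrinsics apply), "R" (3x3) and "t" (3): a world point X has camera coordinates R X + t. Camera axes: x right, y down, z forward; pixel columns grow to the right and rows downward; lengths in m; the calibration is good to about 2 mm. A picture is of the moment at which its call begins. There is no depth.
- bot.hand_in(): hands the job in; it is judged then, once.
Trained networks look in the newest picture that a camera, given by its name, has taken for a name from the list of things; names that differ only in an ending like _2 or _b are one class to them, and where a whole thing is asked for, a point or a joint stands for the part that bears it (a point fixed in the world has none). Each returns a list of dicts, best first, with "confidence" (0 to 1); they miss things now and then, are a little off and sometimes report something else, mostly with a low value. They report only what shows in the picture. A call takes as long as a camera call.
- finder.recognise(camera, name): "at" ([x, y, z] in m, in world coordinates, good to about 4 mm: the middle of the surface that is visible of it).
- finder.outline_of(camera, name): "pixels" (400x640 bool, what is visible of it).
The state is a dict: "time_s": time; "joint_positions": joint angles; "qvel": joint speeds; "tau": joint torques, N m; "position": TCP position; "tcp_rot": TCP orientation; "force": force on the tool from outside, world axes, zero at the start; "moment": the same for the moment, N m; "opening": opening from 0.0 (shut) to 1.0 (fully open); "grasp_force": force on a finger pad.
Only numpy, scipy, OpenCV 4.12 (cv2) and the standard library are available. Lean on these libraries where they do the work, as an engineer would, in place of code of your own. Each camera call takes 0.05 s, during which the arm holds its last target. There are 200 camera calls.

## Working session

There is one attempt and no reset: what is moved stays moved. The work goes in short steps, Python scripts to look and compute and a tool call to move; the robot and the scene stay as the last step left them, time stands still between calls to the robot, and variables do not carry over. Pictures are saved under pics/ and viewed, at most 10 in all, crops included, and the job is handed in when it is done.

Besides the shell and the picture viewer there is one more tool, called after "Emit:" by a JSON object that holds its "name" and its "arguments", one argument or row to a line. play_rows: Moves the arm, as the interface text tells. Its arguments: {"type":"object","properties":{"motion":{"type":"array"},"fingers":{"type":"number"}},"required":["motion"]}

```bash
mkdir -p pics
cat > h.py <<'E'
import numpy as np, cv2
from rig import bot, imaging, finder
def cap(n,save=None):
    c=imaging.capture(n)
    if save: cv2.imwrite('pics/'+save,c['frame'][:,:,::-1])
    return c
def ray(c,px):
    K=np.array(c['camera_matrix']);d=np.linalg.inv(K)@np.array([px[0],px[1],1.]);q=d[:2].copy();p=q.copy()
    for _ in range(20): p=q/(1+c['k1']*(p@p))
    R=np.array(c['R']);o=-R.T@np.array(c['t']);v=R.T@np.array([p[0],p[1],1.])
    return o,v/np.linalg.norm(v)
def atz(c,px,z):
    o,v=ray(c,px);return o+v*(z-o[2])/v[2]
def tri(L):
    A=np.zeros((3,3));b=np.zeros(3)
    for o,v in L:
        P=np.eye(3)-np.outer(v,v);A+=P;b+=P@o
    x=np.linalg.solve(A,b);return x,[np.linalg.norm(np.cross(x-o,v)) for o,v in L]
def proj(c,X):
    p=np.array(c['R'])@np.array(X)+np.array(c['t']);s=p[:2]/p[2];s=s*(1+c['k1']*(s@s))
    return (np.array(c['camera_matrix'])@np.array([s[0],s[1],1]))[:2]
E
python3 - <<'E'
from h import *
np.set_printoptions(precision=4,suppress=True)
for n in ['scene','top','wrist']:
    c=cap(n,n+'0.png'); print(n,-np.array(c['R']).T@c['t'])
    for t in ['unit','port','cap','cap_bar','bolt','bolt_knob','lockmark','sanding_block','glue','tin','stop_block']:
        r=finder.recognise(n,t)
        print(t,[(np.round(q['at'],4).tolist(),round(q['confidence'],2)) for q in r[:2]])
s=bot.read_state();print(s['tcp_rot'],s['position'],s['force'],s['time_s'])
E
```

```text
scene [0.8386 0.4869 1.0015]
unit []
port [([0.614, 0.0834, 0.1323], 0.78)]
cap [([0.5982, 0.0603, 0.1458], 0.62)]
cap_bar [([0.6003, 0.0664, 0.1465], 0.81)]
bolt []
bolt_knob [([0.593, -0.0345, 0.1263], 0.61)]
lockmark [([0.624, 0.4635, 0.0218], 0.67)]
sanding_block [([0.5748, -0.1393, 0.118], 0.87)]
glue [([0.3986, 0.4882, 0.1037], 0.65)]
tin [([0.5692, -0.4163, 0.0665], 0.74)]
stop_block [([0.6843, 0.1288, 0.1209], 0.49)]
top [0.276  0.0034 1.761 ]
unit [([0.5784, -0.0144, 0.0855], 0.85)]
port [([0.5865, 0.0517, 0.1345], 0.78)]
cap [([0.5948, 0.0547, 0.1473], 0.85), ([0.5866, 0.0487, 0.1339], 0.15)]
cap_bar [([0.5915, 0.0511, 0.1513], 0.64)]
bolt [([0.5874, -0.0368, 0.1226], 0.43)]
bolt_knob [([0.5912, -0.0316, 0.1265], 0.48)]
lockmark []
sanding_block [([0.5652, -0.1529, 0.1184], 0.74)]
glue [([0.3766, 0.4726, 0.1182], 0.59)]
tin [([0.5668, -0.4414, 0.0484], 0.8), ([0.5907, 0.0477, 0.1331], 0.18)]
stop_block [([0.6766, 0.1264, 0.1212], 0.51)]
wrist [0.1899 0.6018 0.3835]
unit []
port []
cap []
cap_bar []
bolt [([0.362, 0.4957, 0.0889], 0.61)]
bolt_knob []
lockmark []
sanding_block []
glue [([0.3627, 0.4936, 0.0895], 0.91)]
tin []
stop_block []
[[-0.9048  0.4258  0.    ]
 [ 0.4258  0.9048  0.    ]
 [-0.      0.     -1.    ]] [0.2661 0.5655 0.2396] [-0.4788 -0.02    0.5621] 1.8
```

View pics/scene0.png

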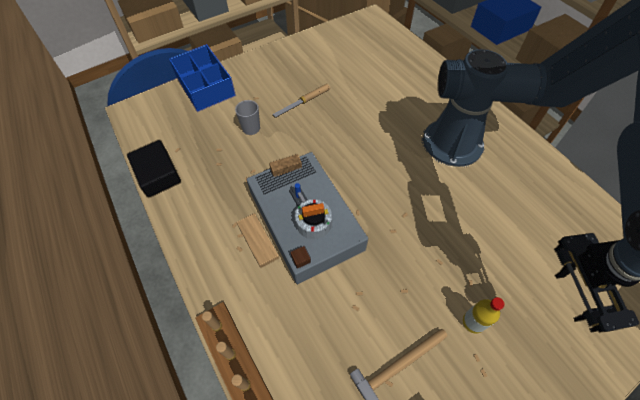

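View pics/top0.png

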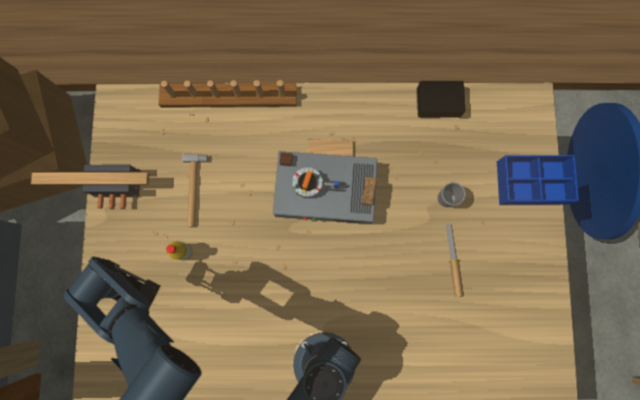

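The box lies in the middle with its -y end towards the world's -y. The cap is near (0.593, 0.053) and the knob near (0.592, -0.034). I'll get the wrist camera's geometry and then move it over the port.

Run:
```python
from h import *
np.set_printoptions(precision=4,suppress=True)
c=cap('wrist');s=bot.read_state();T=np.array(s['tcp_rot']);p=np.array(s['position']);R=np.array(c['R'])
o=-R.T@c['t']
print('cam in tool',T.T@(o-p),'axes(cols)\n',T.T@R.T,c['camera_matrix'])
print('move in tool to (.6,.02,.33)',T.T@(np.array([.6,.02,.33])-p))
```

```text
cam in tool [ 0.0843  0.0004 -0.144 ] axes(cols)
 [[ 0.0011 -0.9521 -0.3058]
 [ 1.      0.0011  0.0003]
 [-0.     -0.3058  0.9521]] [[336.1448   0.     324.1639]
 [  0.     336.1448 195.7333]
 [  0.       0.       1.    ]]
move in tool to (.6,.02,.33) [-0.5344 -0.3514 -0.0905]
```

Units first: shifts go in shares of 0.4 m and turns go in shares of pi rad. So -0.26 m is -0.65, -0.04 m is -0.1.

Emit:
{"name": "play_rows", "arguments": {
  "motion": [
    [[-0.1,-0.0625,-0.1,0,0,0],[-0.65,-0.4375,-0.1,0,0,0],[-0.65,-0.4375,-0.1,0,0,0],[-0.65,-0.4375,-0.1,0,0,0],[-0.65,-0.4375,-0.1,0,0,0],[-0.65,-0.4375,-0.1,0,0,0],[-0.65,-0.4375,-0.1,0,0,0],[-0.65,-0.4375,-0.1,0,0,0]]
  ]
}}

```text
time_s: 2.52
position: [0.4281, 0.2939, 0.28]
tcp_rot: [[-0.904, 0.427, 0.001], [0.427, 0.904, -0.0], [-0.001, 0.0, -1.0]]
force: [1.0, 0.0, 0.0]
opening: 1.0
grasp_force: 0.0
```

Scaled: -0.26 m is -0.65, -0.172 m is -0.43.

Emit:
{"name": "play_rows", "arguments": {
  "motion": [
    [[-0.65,-0.43,0,0,0,0],[-0.65,-0.43,0,0,0,0],[-0.65,-0.43,0,0,0,0],[-0.65,-0.43,0,0,0,0],[-0.65,-0.43,0,0,0,0],[-0.65,-0.43,0,0,0,0],[-0.65,-0.43,0,0,0,0],[-0.65,-0.43,0,0,0,0]]
  ]
}}

```text
time_s: 3.18
position: [0.5917, 0.0254, 0.2798]
tcp_rot: [[-0.903, 0.429, 0.003], [0.429, 0.903, -0.002], [-0.004, -0.001, -1.0]]
force: [0.6, 0.6, 0.5]
opening: 0.999
grasp_force: 0.0
```

Run:
```python
from h import *
np.set_printoptions(precision=4,suppress=True)
s=bot.read_state();print(s['position'],s['time_s'])
c=cap('wrist','w1.png');np.save('w1.npy',dict(c),allow_pickle=True)
for t in ['port','cap','cap_bar','bolt_knob','port_rim','lockmark']:
    print(t,[(np.round(q['at'],4).tolist(),round(q['confidence'],2)) for q in finder.recognise('wrist',t)[:3]])
```

```text
[0.5917 0.0254 0.2798] 3.1833
port [([0.5889, 0.0559, 0.1347], 0.59)]
cap [([0.5939, 0.0545, 0.1512], 0.96), ([0.5882, 0.0552, 0.1353], 0.59)]
cap_bar [([0.5909, 0.056, 0.1472], 0.95)]
bolt_knob [([0.5888, -0.0322, 0.1216], 0.71)]
port_rim [([0.5876, 0.0576, 0.1365], 0.66)]
lockmark [([0.5782, 0.0265, 0.1358], 0.81)]
```

View pics/w1.png

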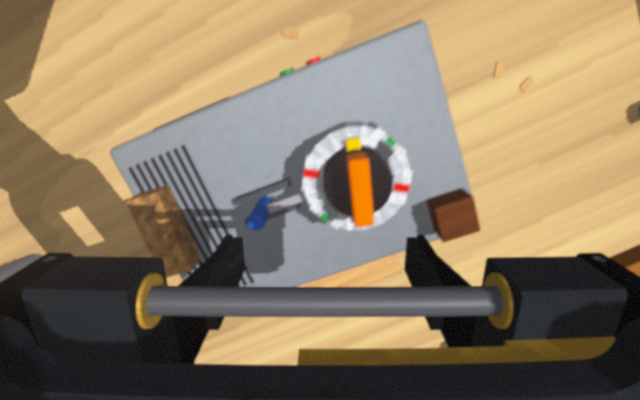

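Wrist view: bar from (356,152) to (363,222), green marks at (391,142) and (323,216), red marks at (311,174) and (402,188), and the knob's top at about (262,203). I'll take a second view from a shifted spot and segment the colours in both.

Scaled: 0.08 m is 0.2, 0.03 m is 0.075.

Emit:
{"name": "play_rows", "arguments": {
  "motion": [
    [[0.075,0.075,0,0,0,0],[0.075,0.2,0,0,0,0],[0.075,0.2,0,0,0,0],[0.075,0.2,0,0,0,0]]
  ]
}}

```text
time_s: 3.87
position: [0.5957, 0.1191, 0.2799]
tcp_rot: [[-0.907, 0.42, 0.001], [0.42, 0.907, 0.001], [-0.001, 0.001, -1.0]]
force: [-0.0, -0.3, 0.4]
opening: 1.002
grasp_force: 0.0
```

```bash
cat > seg.py <<'E'
from h import *
def blobs(c,roi=None):
    hsv=cv2.cvtColor(c['frame'],cv2.COLOR_RGB2HSV);H,S,V=cv2.split(hsv)
    M={'orange':(H>5)&(H<18)&(S>200)&(V>120),'yellow':(H>22)&(H<34)&(S>140)&(V>120),'green':(H>50)&(H<85)&(S>90)&(V>70),'red':((H<4)|(H>174))&(S>150)&(V>120),'blue':(H>105)&(H<125)&(S>140)}
    out={}
    for k,m in M.items():
        n,l,st,ce=cv2.connectedComponentsWithStats(m.astype(np.uint8))
        out[k]=[]
        for i in range(1,n):
            if st[i,4]<8: continue
            ys,xs=np.where(l==i);P=np.c_[xs,ys].astype(np.float32)
            out[k].append((ce[i],int(st[i,4]),cv2.minAreaRect(P),P))
    return out
E
python3 - <<'E'
from seg import *
np.set_printoptions(precision=4,suppress=True)
c2=cap('wrist','w2.png');np.save('w2.npy',dict(c2),allow_pickle=True)
for f in ['w1','w2']:
    c=np.load(f+'.npy',allow_pickle=True).item();print(f)
    for k,L in blobs(c).items():
        for ce,a,r,P in L:
            if 90<ce[1]<245 : print(k,ce.round(1),a,np.round(r[1],1),round(r[2],1),'z.134:',atz(c,ce,.134)[:2],'z.175',atz(c,ce,.175)[:2])
for t in ['port_rim','cap_bar','bolt_knob']:
    print(t,[(np.round(q['at'],4).tolist(),round(q['confidence'],2)) for q in finder.recognise('wrist',t)[:3]])
E
```

```text
w1
orange [360.7 189.8] 1370 [69.3 21.5] 85.0 z.134: [0.6092 0.0539] z.175 [0.5959 0.0551]
yellow [352.6 144.4] 167 [12.1 15.1] 77.5 z.134: [0.5685 0.064 ] z.175 [0.561  0.0637]
green [390.3 141.3] 36 [7.1 4.9] 45.0 z.134: [0.58   0.0945] z.175 [0.5708 0.0899]
green [324.4 217.4] 42 [7.1 5.7] 45.0 z.134: [0.6193 0.013 ] z.175 [0.6046 0.02  ]
red [310.8 173.2] 80 [14.3  5.5] 7.1 z.134: [0.5761 0.0201] z.175 [0.5675 0.0261]
red [400.8 187.3] 75 [13.7  5.5] 11.3 z.134: [0.6225 0.0875] z.175 [0.6073 0.084 ]
blue [258.5 214.7] 418 [16.1 34.4] 26.6 z.134: [ 0.5909 -0.041 ] z.175 [ 0.5802 -0.0263]
w2
orange [254.2 228.6] 1343 [69.2 25.5] 80.5 z.134: [0.6059 0.0428] z.175 [0.5936 0.0587]
yellow [254.7 183.9] 171 [11.7 15.4] 84.3 z.134: [0.5678 0.0641] z.175 [0.5609 0.0769]
green [209.1 105.7] 37 [ 3.2 11.4] 71.6 z.134: [0.4912 0.0614] z.175 [0.4952 0.0746]
green [292.2 180.7] 41 [7.1 4.9] 45.0 z.134: [0.5793 0.096 ] z.175 [0.5708 0.1043]
red [234.2  95.7] 26 [ 2.2 11.2] 63.4 z.134: [0.4932 0.0846] z.175 [0.4969 0.0946]
red [217.9 210.1] 95 [14.5  6.6] 7.1 z.134: [0.5755 0.0211] z.175 [0.5676 0.04  ]
red [306.  223.8] 78 [12.7  5.9] 8.1 z.134: [0.6219 0.0891] z.175 [0.6074 0.0984]
port_rim [([0.5794, 0.072, 0.1322], 0.81)]
cap_bar [([0.5927, 0.0637, 0.1477], 0.91), ([0.5801, 0.0728, 0.1368], 0.31)]
bolt_knob [([0.5896, -0.0339, 0.1219], 0.82), ([0.5779, 0.0733, 0.1319], 0.33)]
```

```bash
cat > fit.py <<'E'
from seg import *
from scipy.optimize import minimize
def sil(c,X,sh):
    p=np.array([proj(c,x) for x in X]).astype(np.float32);h=cv2.convexHull(p)
    m=np.zeros(sh,np.uint8);cv2.fillConvexPoly(m,np.round(h*16).astype(np.int32),255,cv2.LINE_AA,4);return m/255.
def fit(cs,col,model,x0,n):
    T=[]
    for c in cs:
        m=np.zeros((400,640))
        L=[b for b in blobs(c)[col] if n(b)]
        for b in L: m[b[3][:,1].astype(int),b[3][:,0].astype(int)]=1
        T.append(m)
    f=lambda x:sum(np.abs(sil(c,model(x),(400,640))-m).sum() for c,m in zip(cs,T))/sum(m.sum() for m in T)
    r=None
    for k in range(3): r=minimize(f,x0 if r is None else r.x,method='Nelder-Mead',options=dict(initial_simplex=None,xatol=1e-5,fatol=1e-5))
    return r.x,r.fun
def bar(x): # x,y (cm), top z (cm), yaw(rad)
    a=x[3];u=np.array([np.cos(a),np.sin(a),0]);v=np.array([-u[1],u[0],0]);o=np.array([x[0],x[1],x[2]])/10
    return [o+s*.028*u+t*.008*v-np.array([0,0,h]) for s in(-1,1) for t in(-1,1) for h in(0,.027)]
def knob(h):
    return lambda x:[np.array(x[:3])/10+np.array([.008*np.cos(a),.008*np.sin(a),-d]) for a in np.linspace(0,6.28,24) for d in (0,h)]
E
python3 - <<'E'
from fit import *
np.set_printoptions(precision=4,suppress=True)
cs=[np.load(f+'.npy',allow_pickle=True).item() for f in('w1','w2')]
big=lambda b:b[1]>200
x,f=fit(cs,'orange',bar,[5.99,.545,1.75,2.85],big);print('bar',x,np.degrees(x[3]),f)
for c in cs: print([(b[0],b[1]) for b in blobs(c)['blue']])
for h in(.03,.04): print('knob',h,fit(cs,'blue',knob(h),[5.9,-.36,1.5],big))
# rim marks triangulated
def ms(c,k): return sorted([b[0] for b in blobs(c)[k] if 120<b[0][1]<245],key=lambda q:q[0])
for k in('green','red'):
    a,b=ms(cs[0],k),ms(cs[1],k);print(k,len(a),len(b))
    b=[q for q in b]
    if len(a)==len(b):
        for p,q in zip(a,b): print(tri([ray(cs[0],p),ray(cs[1],q)]))
E
```

```text
bar [6.0226 0.5351 1.6803 2.8333] 162.33674094999958 0.33807448523087824
[(array([258.4976, 214.6938]), 418)]
[(array([173.2699, 246.6632]), 478)]
knob 0.03 (array([ 5.9394, -0.4591,  1.3703]), np.float64(0.3610600490196078))
knob 0.04 (array([ 5.9416, -0.4593,  1.3603]), np.float64(0.38580619747899153))
green 2 1
red 2 2
(array([0.5764, 0.0198, 0.1313]), [np.float64(0.0003233244850180446), np.float64(0.00032332448501797863)])
(array([0.6239, 0.088 , 0.1293]), [np.float64(0.0002964171065964066), np.float64(0.0002964171065964816)])
```

View pics/w2.png

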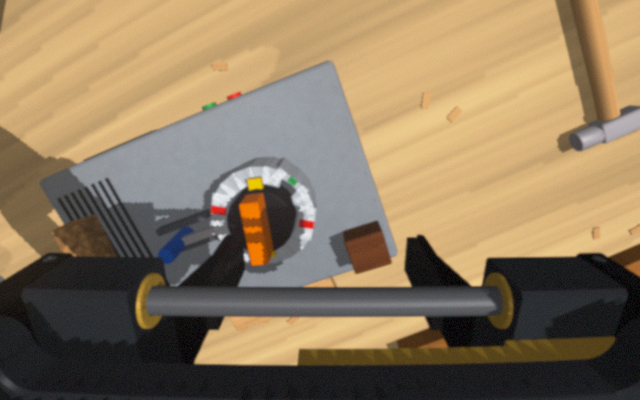

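In w2 a finger hides part of the bar and knob. I'll take another view from the other side, with the parts higher in the picture.

Emit:
{"name": "play_rows", "arguments": {
  "motion": [
    [[-0.05,-0.1,0,0,0,0],[-0.125,-0.35,0,0,0,0],[-0.125,-0.35,0,0,0,0],[-0.125,-0.35,0,0,0,0],[-0.125,-0.35,0,0,0,0],[-0.125,-0.35,0,0,0,0]]
  ]
}}

```text
time_s: 4.57
position: [0.5809, -0.0351, 0.2797]
tcp_rot: [[-0.903, 0.43, -0.0], [0.43, 0.903, 0.0], [0.0, 0.0, -1.0]]
force: [0.6, 0.6, -0.3]
opening: 0.998
grasp_force: 0.0
```

Run:
```python
from fit import *
np.set_printoptions(precision=4,suppress=True)
c2=cap('wrist','w3.png');np.save('w3.npy',dict(c2),allow_pickle=True)
cs=[np.load(f+'.npy',allow_pickle=True).item() for f in('w1','w3')]
rows=[]
for c,bc in zip(cs,[(315,185),None]):
    B=blobs(c); 
    print({k:[(b[0].round(0),b[1]) for b in v if b[0][1]<245] for k,v in B.items()})
    o=max(B['orange'],key=lambda b:b[1])[0].astype(int); u=max(B['blue'],key=lambda b:b[1])[0].astype(int)
    for p in(o,u):
        y,x=max(p[1]-50,0),max(p[0]-50,0);rows.append(cv2.resize(c['frame'][y:y+100,x:x+100],(300,300),interpolation=cv2.INTER_CUBIC));print('crop',x,y)
im=np.vstack([np.hstack(rows[:2]),np.hstack(rows[2:])]);cv2.imwrite('pics/crop.png',im[:,:,::-1])
big=lambda b:b[1]>200
x,f=fit(cs,'orange',bar,[5.99,.545,1.75,2.85],big);print('bar',x,np.degrees(x[3]),f)
for h in(.03,): print('knob',h,fit(cs,'blue',knob(h),[5.9,-.36,1.5],big))
def ms(c,k): return sorted([b[0] for b in blobs(c)[k] if 80<b[0][1]<245],key=lambda q:q[0])
for k in('green','red','yellow'):
    a,b=ms(cs[0],k),ms(cs[1],k);print(k,len(a),len(b))
    if len(a)==len(b):
        for p,q in zip(a,b): print(tri([ray(cs[0],p),ray(cs[1],q)]))
```

```text
{'orange': [(array([361., 190.]), 1370)], 'yellow': [(array([353., 144.]), 167)], 'green': [(array([287.,  71.]), 30), (array([390., 141.]), 36), (array([324., 217.]), 42)], 'red': [(array([314.,  60.]), 21), (array([311., 173.]), 80), (array([401., 187.]), 75)], 'blue': [(array([258., 215.]), 418)]}
crop 310 139
crop 208 164
{'orange': [(array([438., 173.]), 1294)], 'yellow': [(array([425., 124.]), 179), (array([424., 202.]), 41)], 'green': [(array([345.,  54.]), 41), (array([462., 122.]), 46), (array([391., 200.]), 42)], 'red': [(array([372.,  44.]), 33), (array([380., 154.]), 98), (array([469., 169.]), 91)], 'blue': [(array([323., 197.]), 405)]}
crop 387 122
crop 273 147
bar [6.0107 0.5556 1.6881 2.8161] 161.34860724920551 0.5147927339103809
knob 0.03 (array([ 5.9062, -0.4013,  1.4541]), np.float64(0.3359635956448193))
green 2 2
(array([0.6163, 0.0142, 0.1408]), [np.float64(0.0005523510451140166), np.float64(0.0005523510451140646)])
(array([0.5778, 0.0938, 0.1411]), [np.float64(0.0005520328024066707), np.float64(0.0005520328024066816)])
red 2 2
(array([0.5744, 0.0211, 0.1405]), [np.float64(0.00040867842763876803), np.float64(0.0004086784276387613)])
(array([0.6191, 0.0869, 0.1417]), [np.float64(0.0005087772626148847), np.float64(0.0005087772626148939)])
yellow 1 2
```

View pics/crop.png

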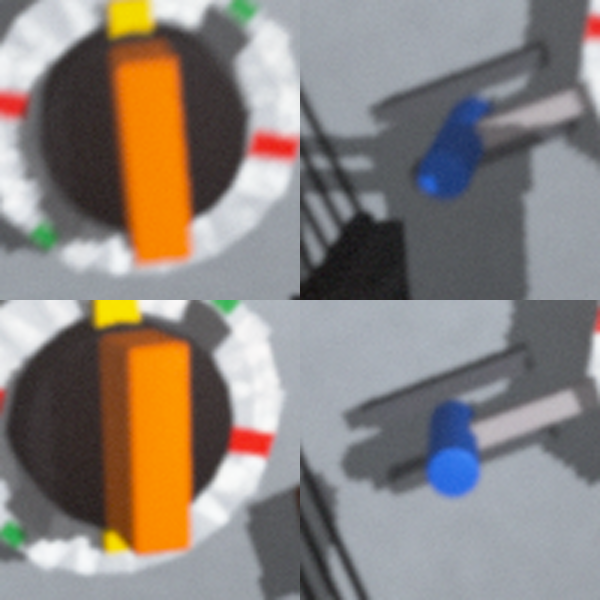

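Crops: the bar's bright top face is clear in both. The knob's top is near (255,223) in w1 and (324,204) in w3. w1 is blurred by motion, so I'll use w3 with w2 as the long baseline and check against the known heights.

Run:
```python
from seg import *
np.set_printoptions(precision=4,suppress=True)
C={f:np.load(f+'.npy',allow_pickle=True).item() for f in('w1','w2','w3')}
def sel(c,k,near):
    return min([b[0] for b in blobs(c)[k]],key=lambda q:np.linalg.norm(q-near))
for k,a,b in [('red',(218,210),(380,154)),('red',(306,224),(469,169)),('yellow',(255,184),(425,124)),('green',(292,181),(462,122))]:
    print(k,tri([ray(C['w2'],sel(C['w2'],k,a)),ray(C['w3'],sel(C['w3'],k,b))]))
for f in C:
    c=C[f];hsv=cv2.cvtColor(c['frame'],cv2.COLOR_RGB2HSV);H,S,V=cv2.split(hsv)
    m=((H>5)&(H<20)&(S>200)&(V>215)).astype(np.uint8)
    m=cv2.morphologyEx(m,cv2.MORPH_OPEN,np.ones((3,3)))
    n,l,st,ce=cv2.connectedComponentsWithStats(m);i=1+np.argmax(st[1:,4])
    ys,xs=np.where(l==i);r=cv2.minAreaRect(np.c_[xs,ys].astype(np.float32));bp=cv2.boxPoints(r)
    W=np.array([atz(c,p,.175)[:2] for p in bp]);
    e=[W[1]-W[0],W[2]-W[1]];e=max(e,key=np.linalg.norm)
    print(f,ce[i],st[i,4],r[1],'ctr',atz(c,r[0],.175)[:2],'len',np.linalg.norm(W[1]-W[0]),np.linalg.norm(W[2]-W[1]),'yaw',np.degrees(np.arctan2(e[1],e[0])))
    k=((H>100)&(H<125)&(S>150)&(V>200)).astype(np.uint8);ys,xs=np.where(k)
    if len(xs): p=[xs.mean(),ys.mean()];print(' knobtop',p,len(xs),atz(c,p,.15)[:2])
print(atz(C['w3'],(324,204.3),.15),atz(C['w1'],(255,223),.15))
g=[atz(C['w3'],sel(C['w3'],k,b),.134)[:2] for k,b in [('green',(462,122)),('green',(391,200)),('red',(380,154)),('red',(469,169))]]
print(np.array(g),(g[0]+g[1])/2,(g[2]+g[3])/2)
for d in(g[0]-g[1],g[3]-g[2]): print(np.degrees(np.arctan2(d[1],d[0])),np.linalg.norm(d))
# box yaw from top camera unit outline
c=cap('top');o=finder.outline_of('top','unit')[0]['pixels'];ys,xs=np.where(o);r=cv2.minAreaRect(np.c_[xs,ys].astype(np.float32));print(r,[atz(c,p,.09)[:2] for p in cv2.boxPoints(r)])
```

```text
red (array([0.5753, 0.0216, 0.1351]), [np.float64(2.5423097988806126e-05), np.float64(2.5423097988621056e-05)])
red (array([0.6217, 0.0892, 0.1344]), [np.float64(0.00013852144387193916), np.float64(0.00013852144387201492)])
yellow (array([0.5669, 0.0656, 0.139 ]), [np.float64(0.00011102941296000211), np.float64(0.00011102941296005142)])
green (array([0.5791, 0.096 , 0.1343]), [np.float64(9.619836446756107e-05), np.float64(9.619836446745629e-05)])
w1 [361.2147 191.0448] 1183 (65.09519958496094, 18.83143424987793) ctr [0.5974 0.0549] len 0.014125806185235424 0.05302156409166832 yaw -17.94212327959732
 knobtop [np.float64(250.5), np.float64(224.5)] 2 [ 0.5918 -0.0462]
w2 [255.705  253.1034] 261 (20.796276092529297, 13.930521011352539) ctr [0.614 0.049] len 0.011534206429958158 0.019054109852725227 yaw -23.03587873456525
w3 [440.061  169.8972] 1245 (68.0, 19.0) ctr [0.5969 0.0553] len 0.014253554665581925 0.05378030826977393 yaw -19.050929055023328
 knobtop [np.float64(323.9684210526316), np.float64(203.91052631578947)] 190 [ 0.5909 -0.0395]
[ 0.5912 -0.0397  0.15  ] [ 0.5923 -0.0418  0.15  ]
[[0.5791 0.0961]
 [0.6184 0.0146]
 [0.5755 0.0217]
 [0.6217 0.0893]] [0.5987 0.0554] [0.5986 0.0555]
115.71688764638556 0.09048568035415758
55.70714859108591 0.08185479615444874
((325.1839904785156, 187.7137908935547), (101.44010925292969, 66.71263885498047), 4.289153099060059) [array([0.4865, 0.1719]), array([0.7157, 0.1583]), array([ 0.6883, -0.1871]), array([ 0.4606, -0.1658])]
```

Port axis is (0.5986, 0.0555), with the rim measured at 0.1345 against 0.134 expected. Slots lie at 115.7°, the lock line at 55.7°, and the bar at about 161.5°. The knob is at (0.591, -0.040), 95 mm from the axis against 94 mm with the bolt in, so the box's yaw is about -4.6°. Next I'll turn the tool's x axis to 85.4°, so it closes across the slide, and go above the knob.

Scaled: -0.011 m is -0.0275, 56 degrees is 0.3111.

Emit:
{"name": "play_rows", "arguments": {
  "motion": [
    [[-0.0275,0,0,0,0,0.0389],[-0.0275,0,0,0,0,0.0778],[-0.0275,0,0,0,0,0.1167],[-0.0275,0,0,0,0,0.1556],[-0.0275,0,0,0,0,0.1944],[-0.0275,0,0,0,0,0.2333],[-0.0275,0,0,0,0,0.2722],[-0.0275,0,0,0,0,0.3111]]
  ],
  "fingers": 0.05
}}

```text
time_s: 5.38
position: [0.5914, -0.0357, 0.2795]
tcp_rot: [[-0.149, 0.989, -0.0], [0.989, 0.149, 0.0], [0.0, -0.0, -1.0]]
force: [0.6, 0.4, 0.7]
opening: 0.586
grasp_force: 0.0
```

Scaled: 0.1 m is 0.25, 0.09 m is 0.225, 13.1 degrees is 0.0728.

Emit:
{"name": "play_rows", "arguments": {
  "motion": [
    [[0,0,0,0,0,0.0389],[0,0,0.075,0,0,0.0728],[0,0,0.15,0,0,0.0728],[0,0,0.225,0,0,0.0728],[0,0,0.25,0,0,0.0728],[0,0,0.25,0,0,0.0728],[0,0,0.25,0,0,0.0728]]
  ]
}}

```text
time_s: 5.97
position: [0.5918, -0.0366, 0.1798]
tcp_rot: [[0.074, 0.997, -0.0], [0.997, -0.074, 0.0], [0.0, -0.0, -1.0]]
force: [0.6, 0.5, 0.9]
opening: 0.577
grasp_force: 0.0
```

```bash
cat > go.py <<'E'
import sys
from h import *
np.set_printoptions(precision=4,suppress=True)
def go(t,psi,show=True):
    s=bot.read_state();T=np.array(s['tcp_rot']);p=np.array(s['position'])
    a=np.degrees(np.arctan2(T[1,0],T[0,0]))
    print('t',s['time_s'],'pos',p,'psi',a,'tilt',T[:,2],'-> shift',T.T@(np.array(t)-p),'turnz',-((psi-a+180)%360-180),'F',np.array(s['force']),'M',np.array(s['moment']),'op',s['opening'],s['grasp_force'],'j',np.array(s['joint_positions']).round(1))
if __name__=='__main__':
    v=list(map(float,sys.argv[1:]));go(v[:3],v[3])
E
python3 go.py .591 -.0397 .143 85.4
```

```text
t 5.9667 pos [ 0.5918 -0.0366  0.1798] psi 85.77341703663981 tilt [-0.      0.0001 -1.    ] -> shift [-0.0031 -0.0005  0.0368] turnz 0.3734170366398075 F [0.6264 0.4947 0.8669] M [-0.1025  0.0219 -0.0045] op 0.577016754541252 0.0 j [-14.3  32.   90.1   0.   57.9 -10.1]
```

Scaled: 0.037 m is 0.0925, -0.0005 m is -0.0013, 0.4 degrees is 0.0022.

Emit:
{"name": "play_rows", "arguments": {
  "motion": [
    [[-0.0075,-0.0013,0.025,0,0,0.0022],[-0.0075,-0.0013,0.06,0,0,0.0022],[-0.0075,-0.0013,0.0925,0,0,0.0022],[-0.0075,-0.0013,0.0925,0,0,0.0022],[-0.0075,-0.0013,0.0925,0,0,0.0022]]
  ]
}}

```text
time_s: 6.38
position: [0.591, -0.0405, 0.1432]
tcp_rot: [[0.082, 0.997, 0.001], [0.997, -0.082, -0.0], [-0.0, 0.001, -1.0]]
force: [0.1, 0.4, -0.4]
opening: 0.575
grasp_force: 0.0
```

Emit:
{"name": "play_rows", "arguments": {
  "motion": [
    [[0,0,0,0,0,0],[0,0,0,0,0,0],[0,0,0,0,0,0],[0,0,0,0,0,0],[0,0,0,0,0,0]]
  ],
  "fingers": 0.0
}}

```text
time_s: 6.8
position: [0.5909, -0.0403, 0.143]
tcp_rot: [[0.082, 0.997, 0.001], [0.997, -0.082, -0.0], [-0.0, 0.001, -1.0]]
force: [-0.1, -0.4, 0.7]
opening: 0.281
grasp_force: 0.0
```

```bash
python3 go.py .591 -.0397 .143 85.4
```

```text
t 6.8 pos [ 0.5909 -0.0403  0.143 ] psi 85.30177494470809 tilt [ 0.0009 -0.0002 -1.    ] -> shift [0.0007 0.0001 0.    ] turnz -0.09822505529191972 F [-0.0665 -0.4357  0.7488] M [-0.0821  0.0578 -0.0178] op 0.28088099171646863 0.0 j [-14.7  34.8  91.9   0.   53.3 -10. ]
```

Still closing. I'll wait for the grip, then draw the bolt back.

Emit:
{"name": "play_rows", "arguments": {
  "motion": [
    [[0,0,0,0,0,0],[0,0,0,0,0,0],[0,0,0,0,0,0],[0,0,0,0,0,0]]
  ]
}}

```text
time_s: 7.13
position: [0.5912, -0.0404, 0.1428]
tcp_rot: [[0.082, 0.997, 0.001], [0.997, -0.082, -0.0], [-0.0, 0.001, -1.0]]
force: [1.6, 0.1, 0.8]
opening: 0.177
grasp_force: 30.0
```

Scaled: -0.0165 m is -0.0413, -0.0145 m is -0.0363.

Emit:
{"name": "play_rows", "arguments": {
  "motion": [
    [[-0.0075,0,0,0,0,0],[-0.015,0,0,0,0,0],[-0.0225,0,0,0,0,0],[-0.03,0,0,0,0,0],[-0.0363,0,0,0,0,0],[-0.0413,0,0,0,0,0],[-0.0413,0,0,0,0,0],[-0.0413,0,0,0,0,0]]
  ]
}}

```text
time_s: 7.8
position: [0.5901, -0.0544, 0.1427]
tcp_rot: [[0.084, 0.996, 0.002], [0.996, -0.084, 0.005], [0.005, 0.002, -1.0]]
force: [5.6, 9.6, 0.5]
opening: 0.173
grasp_force: 30.0
```

```bash
python3 go.py .591 -.0397 .143 85.4
```

```text
t 7.8 pos [ 0.5901 -0.0544  0.1427] psi 85.1922001873587 tilt [ 0.0022  0.0048 -1.    ] -> shift [ 0.0147 -0.0003 -0.0002] turnz -0.2077998126413263 F [5.5876 9.5562 0.4807] M [ 1.5573 -0.7659  0.0178] op 0.17347419995903401 30.00103652011603 j [-16.2  34.8  91.9   0.4  53.2 -11.6]
```

14 mm moved with 9.6 N, so either the stop or arm compliance. I'll pull a bit further and watch the force.

Scaled: -0.003 m is -0.0075, -0.002 m is -0.005.

Emit:
{"name": "play_rows", "arguments": {
  "motion": [
    [[-0.0025,0,0,0,0,0],[-0.005,0,0,0,0,0],[-0.0075,0,0,0,0,0],[-0.0075,0,0,0,0,0],[-0.0075,0,0,0,0,0]]
  ]
}}

```text
time_s: 8.22
position: [0.59, -0.0545, 0.1427]
tcp_rot: [[0.085, 0.996, 0.003], [0.996, -0.085, 0.009], [0.01, 0.002, -1.0]]
force: [6.8, 17.1, 1.0]
opening: 0.173
grasp_force: 30.0
```

```bash
python3 go.py .591 -.0397 .143 85.4
```

```text
t 8.2167 pos [ 0.59   -0.0545  0.1427] psi 85.13793603366453 tilt [ 0.0027  0.0095 -1.    ] -> shift [ 0.0148 -0.0003 -0.0002] turnz -0.2620639663354609 F [ 6.7793 17.1054  1.0377] M [ 2.7762 -1.0581  0.0355] op 0.17333110826221462 30.001021111384034 j [-16.4  34.8  91.9   0.7  53.3 -11.9]
```

At the stop: the force rises without motion, and the 14.2 mm travel agrees with the bolt having stood about 1.5 mm out at the start. I'll relax the pull, release and rise.

Scaled: 0.004 m is 0.01, 0.002 m is 0.005.

Emit:
{"name": "play_rows", "arguments": {
  "motion": [
    [[0.005,0,0,0,0,0],[0.01,0,0,0,0,0],[0.01,0,0,0,0,0]]
  ]
}}

```text
time_s: 8.47
position: [0.5901, -0.0542, 0.1428]
tcp_rot: [[0.082, 0.997, 0.002], [0.997, -0.082, 0.002], [0.002, 0.002, -1.0]]
force: [3.9, 6.8, 1.5]
opening: 0.175
grasp_force: 30.0
```

Scaled: -0.14 m is -0.35, -0.1 m is -0.25.

Emit:
{"name": "play_rows", "arguments": {
  "motion": [
    [[0,0,0,0,0,0],[0,0,0,0,0,0],[0,0,0,0,0,0],[0,0,-0.05,0,0,0],[0,0,-0.15,0,0,0],[0,0,-0.25,0,0,0],[0,0,-0.35,0,0,0]]
  ],
  "fingers": 0.05
}}

```text
time_s: 9.05
position: [0.5879, -0.0564, 0.2832]
tcp_rot: [[0.083, 0.997, -0.004], [0.997, -0.083, -0.0], [-0.0, -0.004, -1.0]]
force: [0.8, 0.5, 0.2]
opening: 0.551
grasp_force: 0.0
```

```bash
python3 go.py .5976 .0553 .22 161.5
```

```text
t 9.05 pos [ 0.5879 -0.0564  0.2832] psi 85.25968681313499 tilt [-0.004 -0.    -1.   ] -> shift [0.1121 0.0007 0.0631] turnz -76.24031318686502 F [0.763  0.4675 0.169 ] M [-0.1017 -0.0031 -0.0267] op 0.5505159288117942 0.0 j [-16.3  25.   84.1  -0.1  71.2 -11.5]
```

Scaled: 0.112 m is 0.28, 0.0007 m is 0.0018, -56 degrees is -0.3111.

Emit:
{"name": "play_rows", "arguments": {
  "motion": [
    [[0.075,0,0,0,0,-0.0389],[0.15,0,0,0,0,-0.0778],[0.225,0,0,0,0,-0.1167],[0.28,0.0018,0,0,0,-0.1556],[0.28,0.0018,0,0,0,-0.1944],[0.28,0.0018,0,0,0,-0.2333],[0.28,0.0018,0,0,0,-0.2722],[0.28,0.0018,0,0,0,-0.3111]]
  ]
}}

```text
time_s: 9.72
position: [0.5983, 0.0553, 0.282]
tcp_rot: [[-0.784, 0.62, -0.003], [0.62, 0.784, -0.001], [0.001, -0.002, -1.0]]
force: [0.1, 0.0, 0.2]
opening: 0.577
grasp_force: 0.0
```

Scaled: -20.2 degrees is -0.1122.

Emit:
{"name": "play_rows", "arguments": {
  "motion": [
    [[0,0,0,0,0,-0.0389],[0,0,0,0,0,-0.0778],[0,0,0,0,0,-0.1122],[0,0,0,0,0,-0.1122],[0,0,0,0,0,-0.1122],[0,0,0,0,0,-0.1122]]
  ]
}}

```text
time_s: 10.22
position: [0.5988, 0.0554, 0.2823]
tcp_rot: [[-0.947, 0.32, -0.001], [0.32, 0.947, -0.0], [0.001, -0.001, -1.0]]
force: [0.8, -0.3, -0.1]
opening: 0.578
grasp_force: 0.0
```

```bash
python3 go.py .5976 .0553 .165 161.5
cat > look.py <<'E'
from seg import *
import sys
np.set_printoptions(precision=4,suppress=True)
def look(name,zbar=.175):
    c=cap('wrist',name+'.png');np.save(name+'.npy',dict(c),allow_pickle=True)
    hsv=cv2.cvtColor(c['frame'],cv2.COLOR_RGB2HSV);H,S,V=cv2.split(hsv)
    m=cv2.morphologyEx(((H>5)&(H<20)&(S>200)&(V>215)).astype(np.uint8),cv2.MORPH_OPEN,np.ones((3,3)))
    n,l,st,ce=cv2.connectedComponentsWithStats(m)
    if n>1:
        i=1+np.argmax(st[1:,4]);ys,xs=np.where(l==i);r=cv2.minAreaRect(np.c_[xs,ys].astype(np.float32));bp=cv2.boxPoints(r)
        W=np.array([atz(c,p,zbar)[:2] for p in bp]);e=max([W[1]-W[0],W[2]-W[1]],key=np.linalg.norm)
        print('bar px',ce[i],'ctr',atz(c,r[0],zbar)[:2],'len',np.linalg.norm(W[1]-W[0]),np.linalg.norm(W[2]-W[1]),'yaw',np.degrees(np.arctan2(e[1],e[0])))
    ys,xs=np.where((H>100)&(H<125)&(S>150)&(V>200))
    if len(xs): p=[xs.mean(),ys.mean()];print('knobtop',p,len(xs),atz(c,p,.15)[:2],'d',np.linalg.norm(atz(c,p,.15)[:2]-[.5986,.0555]))
    for k,L in blobs(c).items():
        if k in('green','red','yellow','blue'): print(k,[(b[0].round(0).tolist(),b[1],atz(c,b[0],.134)[:2].round(4).tolist()) for b in L])
if __name__=='__main__': look(sys.argv[1],float(sys.argv[2]))
E
python3 look.py w4 .175
```

```text
t 10.2167 pos [0.5988 0.0554 0.2823] psi 161.34527174322338 tilt [-0.0011 -0.0003 -1.    ] -> shift [ 0.001  -0.0004  0.1173] turnz -0.15472825677662172 F [ 0.8388 -0.305  -0.1495] M [ 0.0436  0.0065 -0.0226] op 0.5780027032398678 0.0 j [ -5.3  25.8  82.7  -0.   71.5 -76.7]
bar px [324.5297 196.0315] ctr [0.5968 0.0563] len 0.013734740058431722 0.05383891187082677 yaw -18.13308828332657
yellow [([323.0, 150.0], 155, [0.5678, 0.0655])]
green [([271.0, 70.0], 34, [0.491, 0.0456]), ([361.0, 151.0], 39, [0.5792, 0.0961]), ([289.0, 218.0], 29, [0.6183, 0.0147])]
red [([298.0, 63.0], 23, [0.4929, 0.0689]), ([280.0, 174.0], 92, [0.5756, 0.0216]), ([367.0, 197.0], 84, [0.6218, 0.089])]
blue [([211.0, 212.0], 437, [0.5891, -0.0524])]
```

View pics/w4.png

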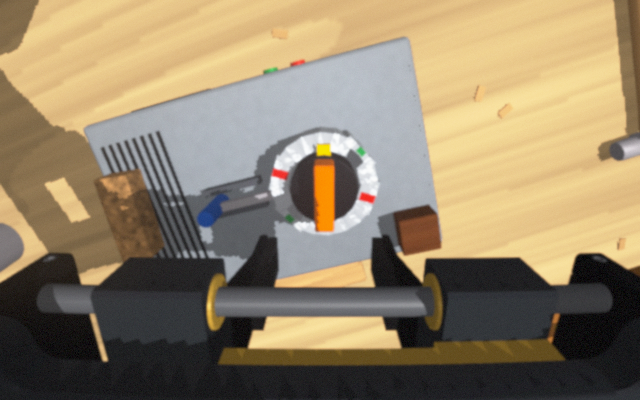

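The picture shows the knob at about (211,212), drawn 14 mm back, and the bar at (325,196). The bar's measured centre is (0.597, 0.056) with yaw 162°, as before. Down onto the bar and grip.

Scaled: 0.112 m is 0.28, 0.1 m is 0.25.

Emit:
{"name": "play_rows", "arguments": {
  "motion": [
    [[0.0025,-0.0005,0.075,0,0,0],[0.0025,-0.0005,0.15,0,0,0],[0.0025,-0.0005,0.2125,0,0,0],[0.0025,-0.0005,0.25,0,0,0],[0.0025,-0.0005,0.28,0,0,0],[0.0025,-0.0005,0.28,0,0,0],[0.0025,-0.0005,0.28,0,0,0]]
  ]
}}

```text
time_s: 10.85
position: [0.5979, 0.0559, 0.17]
tcp_rot: [[-0.948, 0.318, -0.002], [0.318, 0.948, 0.0], [0.002, -0.0, -1.0]]
force: [0.4, 0.5, -0.8]
opening: 0.575
grasp_force: 0.0
```

Emit:
{"name": "play_rows", "arguments": {
  "motion": [
    [[0,0,0,0,0,0],[0,0,0,0,0,0],[0,0,0,0,0,0],[0,0,0,0,0,0],[0,0,0,0,0,0],[0,0,0,0,0,0],[0,0,0,0,0,0],[0,0,0,0,0,0]]
  ],
  "fingers": 0.0
}}

```text
time_s: 11.52
position: [0.5983, 0.0558, 0.1709]
tcp_rot: [[-0.948, 0.317, 0.0], [0.317, 0.948, -0.0], [-0.0, -0.0, -1.0]]
force: [-0.9, -0.6, 1.4]
opening: 0.182
grasp_force: 29.9
```

```bash
python3 go.py .5986 .0555 .17 115.7
```

```text
t 11.5167 pos [0.5983 0.0558 0.1709] psi 161.5020479649468 tilt [ 0.0003 -0.0002 -1.    ] -> shift [-0.0004 -0.0002  0.0009] turnz 45.80204796494678 F [-0.8898 -0.5572  1.4257] M [-0.0548  0.0902  0.0106] op 0.18170416097054576 29.93470072746277 j [ -5.3  33.2  89.4  -0.   57.4 -76.8]
```

Scaled: -0.0005 m is -0.0013, 45.8 degrees is 0.2544.

Emit:
{"name": "play_rows", "arguments": {
  "motion": [
    [[-0.0013,0,0,0,0,0.0333],[-0.0013,0,0,0,0,0.0667],[-0.0013,0,0,0,0,0.1],[-0.0013,0,0,0,0,0.1333],[-0.0013,0,0,0,0,0.1667],[-0.0013,0,0,0,0,0.2],[-0.0013,0,0,0,0,0.2333],[-0.0013,0,0,0,0,0.2544]]
  ]
}}

```text
time_s: 12.18
position: [0.5992, 0.056, 0.1706]
tcp_rot: [[-0.43, 0.903, 0.001], [0.903, 0.43, 0.0], [-0.0, 0.001, -1.0]]
force: [0.4, 0.4, -1.6]
opening: 0.18
grasp_force: 29.9
```

Scaled: 0.003 m is 0.0075, 0.0015 m is 0.0038.

Emit:
{"name": "play_rows", "arguments": {
  "motion": [
    [[0,0,0.0038,0,0,0],[0,0,0.0075,0,0,0],[0,0,0.0075,0,0,0],[0,0,0.0075,0,0,0]]
  ]
}}

```text
time_s: 12.52
position: [0.5984, 0.0559, 0.1669]
tcp_rot: [[-0.434, 0.901, -0.001], [0.901, 0.434, 0.0], [0.001, -0.001, -1.0]]
force: [0.5, 0.9, -2.9]
opening: 0.179
grasp_force: 29.9
```

```bash
python3 go.py .5986 .0555 .17 115.7
```

```text
t 12.5167 pos [0.5984 0.0559 0.1669] psi 115.74016692398841 tilt [-0.001   0.0004 -1.    ] -> shift [-0.0004  0.     -0.0031] turnz 0.0401669239884086 F [ 0.5153  0.8658 -2.943 ] M [ 0.0503 -0.1457 -0.1229] op 0.17888384941133856 29.92500811815262 j [ -5.3  33.5  89.5   0.   57.  -31.1]
```

Lowered freely into the slots. Now push down against the spring.

Scaled: 0.015 m is 0.0375, 0.012 m is 0.03.

Emit:
{"name": "play_rows", "arguments": {
  "motion": [
    [[0,0,0.0075,0,0,0],[0,0,0.015,0,0,0],[0,0,0.0225,0,0,0],[0,0,0.03,0,0,0],[0,0,0.0375,0,0,0],[0,0,0.0375,0,0,0],[0,0,0.0375,0,0,0]]
  ]
}}

```text
time_s: 13.1
position: [0.5985, 0.0557, 0.153]
tcp_rot: [[-0.434, 0.901, -0.0], [0.901, 0.434, -0.0], [-0.0, -0.0, -1.0]]
force: [-3.3, -1.0, 4.2]
opening: 0.182
grasp_force: 30.0
```

```bash
python3 go.py .5986 .0555 .151 115.7
```

```text
t 13.1 pos [0.5985 0.0557 0.153 ] psi 115.71144793725875 tilt [-0.0002 -0.0002 -1.    ] -> shift [-0.0002  0.      0.002 ] turnz 0.01144793725876525 F [-3.2903 -0.9651  4.176 ] M [-0.0896  0.3491 -0.0916] op 0.18191801190899798 29.957570135593414 j [ -5.3  34.6  90.1  -0.   55.3 -31. ]
```

Scaled: 0.0025 m is 0.0063, 0.002 m is 0.005.

Emit:
{"name": "play_rows", "arguments": {
  "motion": [
    [[0,0,0.0025,0,0,0],[0,0,0.005,0,0,0],[0,0,0.0063,0,0,0],[0,0,0.0063,0,0,0],[0,0,0.0063,0,0,0]]
  ]
}}

```text
time_s: 13.52
position: [0.5986, 0.0557, 0.1512]
tcp_rot: [[-0.434, 0.901, 0.0], [0.901, 0.434, -0.0], [-0.0, 0.0, -1.0]]
force: [-3.5, -0.5, 7.9]
opening: 0.181
grasp_force: 30.0
```

```bash
python3 go.py .5986 .0555 .151 115.7; sleep 0
python3 - <<'E'
from h import *
c=cap('wrist');print(bot.read_state()['force'],bot.read_state()['position'])
E
```

```text
t 13.5167 pos [0.5986 0.0557 0.1512] psi 115.7175548528693 tilt [ 0.0002 -0.0003 -1.    ] -> shift [-0.0002 -0.0001  0.0002] turnz 0.0175548528692957 F [-3.5285 -0.49    7.8863] M [-0.0641  0.5741 -0.0514] op 0.18104362982886568 29.964701235294342 j [ -5.3  34.7  90.2  -0.   55.1 -31. ]
[-4.16325231 -0.07782281  8.14685548] [0.5985449  0.05571435 0.15122605]
```

The reading of 8 N plus the cap's weight is about 10.5 N of spring force, so the bar stands near 66. Start the twist gently.

Scaled: 15 degrees is 0.0833.

Emit:
{"name": "play_rows", "arguments": {
  "motion": [
    [[0,0,0,0,0,0.0167],[0,0,0,0,0,0.0333],[0,0,0,0,0,0.05],[0,0,0,0,0,0.0667],[0,0,0,0,0,0.0833],[0,0,0,0,0,0.0833]]
  ]
}}

```text
time_s: 14.07
position: [0.6, 0.0559, 0.1515]
tcp_rot: [[-0.184, 0.983, 0.004], [0.983, 0.184, -0.0], [-0.001, 0.004, -1.0]]
force: [-0.6, 0.5, 7.0]
opening: 0.179
grasp_force: 30.0
```

```bash
python3 go.py .5986 .0555 .151 55.7
```

```text
t 14.0667 pos [0.6    0.0559 0.1515] psi 100.63148321543854 tilt [ 0.0037 -0.0001 -1.    ] -> shift [-0.0001 -0.0015  0.0005] turnz 44.93148321543853 F [-0.5529  0.5383  6.9625] M [ 0.0292  0.123  -0.0156] op 0.17942058674045727 29.959686398506165 j [ -5.3  34.7  90.1   0.   54.9 -15.9]
```

Scaled: 0.0003 m is 0.0008, 43 degrees is 0.2389.

Emit:
{"name": "play_rows", "arguments": {
  "motion": [
    [[0,0,0.0008,0,0,0.0333],[0,0,0.0008,0,0,0.0667],[0,0,0.0008,0,0,0.1],[0,0,0.0008,0,0,0.1333],[0,0,0.0008,0,0,0.1667],[0,0,0.0008,0,0,0.2],[0,0,0.0008,0,0,0.2222],[0,0,0.0008,0,0,0.2389]]
  ]
}}

```text
time_s: 14.73
position: [0.6002, 0.0558, 0.1514]
tcp_rot: [[0.536, 0.844, 0.004], [0.844, -0.536, -0.0], [0.002, 0.004, -1.0]]
force: [-2.0, 2.5, 8.7]
opening: 0.179
grasp_force: 30.1
```

Scaled: 3 degrees is 0.0167.

Emit:
{"name": "play_rows", "arguments": {
  "motion": [
    [[0,0,0,0,0,0.0056],[0,0,0,0,0,0.0111],[0,0,0,0,0,0.0167],[0,0,0,0,0,0.0167]]
  ]
}}

```text
time_s: 15.07
position: [0.5996, 0.0563, 0.1513]
tcp_rot: [[0.575, 0.818, 0.003], [0.818, -0.575, -0.0], [0.001, 0.003, -1.0]]
force: [-2.2, 2.4, 9.6]
opening: 0.183
grasp_force: 30.5
```

```bash
python3 go.py .5986 .0555 .151 55.7
```

```text
t 15.0667 pos [0.5996 0.0563 0.1513] psi 54.87570579244669 tilt [ 0.0029 -0.0004 -1.    ] -> shift [-0.0012 -0.0004  0.0003] turnz -0.8242942075533222 F [-2.2425  2.4163  9.5538] M [0.1732 0.364  0.6401] op 0.1831625756234975 30.49064129590988 j [-5.3 34.7 90.2 -0.  54.9 29.9]
```

Moment about z is 0.64 N m at 54.9°, so it's at the stop. Let the spring lift the cap gently, then let go.

Scaled: -0.005 m is -0.0125, -0.004 m is -0.01.

Emit:
{"name": "play_rows", "arguments": {
  "motion": [
    [[0,0,-0.0025,0,0,0],[0,0,-0.005,0,0,0],[0,0,-0.0075,0,0,0],[0,0,-0.01,0,0,0],[0,0,-0.0125,0,0,0],[0,0,-0.0125,0,0,0]]
  ]
}}

```text
time_s: 15.57
position: [0.5993, 0.056, 0.1544]
tcp_rot: [[0.578, 0.816, 0.001], [0.816, -0.578, 0.0], [0.001, 0.001, -1.0]]
force: [3.6, 3.6, -4.5]
opening: 0.185
grasp_force: 30.5
```

Scaled: -0.125 m is -0.3125, -0.1 m is -0.25.

Emit:
{"name": "play_rows", "arguments": {
  "motion": [
    [[0,0,0,0,0,0],[0,0,0,0,0,0],[0,0,0,0,0,0],[0,0,0,0,0,0],[0,0,-0.05,0,0,0],[0,0,-0.15,0,0,0],[0,0,-0.25,0,0,0],[0,0,-0.3125,0,0,0]]
  ],
  "fingers": 0.05
}}

```text
time_s: 16.23
position: [0.5996, 0.0554, 0.2836]
tcp_rot: [[0.579, 0.816, 0.004], [0.816, -0.579, -0.001], [0.002, 0.004, -1.0]]
force: [1.5, -0.1, 1.3]
opening: 0.563
grasp_force: 0.0
```

Emit:
{"name": "play_rows", "arguments": {
  "motion": [
    [[0,0,0,0,0,0],[0,0,0,0,0,0],[0,0,0,0,0,0]]
  ]
}}

```text
time_s: 16.48
position: [0.5976, 0.0556, 0.279]
tcp_rot: [[0.578, 0.816, -0.002], [0.816, -0.578, 0.0], [-0.001, -0.002, -1.0]]
force: [-0.2, 1.2, 0.2]
opening: 0.575
grasp_force: 0.0
```

```bash
python3 go.py .589 -.0548 .143 85.4; python3 look.py w5 .162
```

```text
t 16.4833 pos [0.5976 0.0556 0.279 ] psi 54.6709724881868 tilt [-0.0022  0.     -1.    ] -> shift [-0.0949  0.0571  0.1361] turnz -30.7290275118132 F [-0.2468  1.1554  0.2495] M [-0.0828  0.0822  0.007 ] op 0.5747159271130226 0.0 j [-5.3 25.9 83.1 -0.  71.1 30. ]
bar px [325.3312 192.2522] ctr [0.6005 0.0575] len 0.014143005889431357 0.05583642159013153 yaw -121.6021776320867
yellow []
green [([281.0, 163.0], 42, [0.5795, 0.096]), ([369.0, 210.0], 41, [0.6187, 0.0146])]
red [([325.0, 141.0], 103, [0.6222, 0.0891]), ([326.0, 230.0], 54, [0.5751, 0.0201])]
blue []
```

View pics/w5.png

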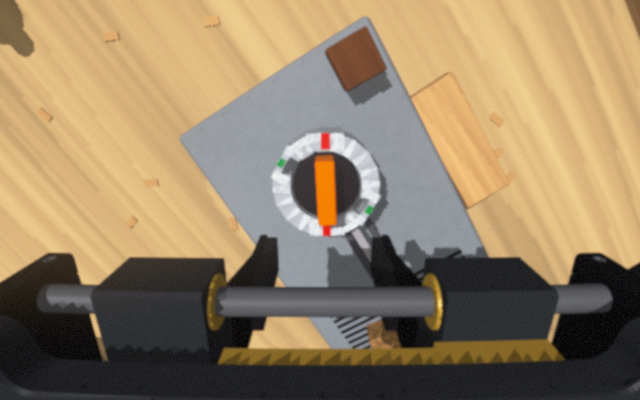

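The bar lies nearly on the red marks, (325,141) and (326,230), but reads about 2.5° short, and the hand rose only 3 mm. I must measure the bar's height with a wide stereo baseline.

Scaled: -0.07 m is -0.175, -0.06 m is -0.15.

Emit:
{"name": "play_rows", "arguments": {
  "motion": [
    [[-0.05,-0.075,0,0,0,0],[-0.05,-0.15,0,0,0,0],[-0.05,-0.175,0,0,0,0],[-0.05,-0.175,0,0,0,0],[-0.05,-0.175,0,0,0,0],[-0.05,-0.175,0,0,0,0]]
  ]
}}

```text
time_s: 17.03
position: [0.5313, 0.0795, 0.2794]
tcp_rot: [[0.578, 0.816, 0.001], [0.816, -0.578, -0.0], [0.0, 0.001, -1.0]]
force: [-0.6, -0.2, -0.3]
opening: 0.575
grasp_force: 0.0
```

```bash
python3 look.py w6 .162
```

```text
bar px [408.9611 170.3277] ctr [0.6    0.0583] len 0.01409463662429449 0.053693555981639364 yaw -120.45839786894767
yellow []
green [([358.0, 141.0], 44, [0.5793, 0.0962]), ([444.0, 190.0], 45, [0.6187, 0.0147])]
red [([405.0, 119.0], 117, [0.6223, 0.0894]), ([399.0, 211.0], 79, [0.5752, 0.0208])]
blue [([446.0, 252.0], 162, [0.59, -0.042])]
```

Scaled: 0.14 m is 0.35, 0.12 m is 0.3.

Emit:
{"name": "play_rows", "arguments": {
  "motion": [
    [[0,0.1,0,0,0,0],[0,0.2,0,0,0,0],[0,0.3,0,0,0,0],[0,0.35,0,0,0,0],[0,0.35,0,0,0,0],[0,0.35,0,0,0,0],[0,0.35,0,0,0,0]]
  ]
}}

```text
time_s: 17.67
position: [0.6437, -0.0009, 0.2789]
tcp_rot: [[0.578, 0.816, -0.002], [0.816, -0.578, 0.001], [-0.001, -0.002, -1.0]]
force: [-0.6, -0.7, 0.0]
opening: 0.576
grasp_force: 0.0
```

```bash
python3 look.py w7 .162
python3 - <<'E'
from h import *
a,b=[cv2.imread(f'pics/w{i}.png') for i in(6,7)]
def cr(im):
    h=cv2.cvtColor(im,cv2.COLOR_BGR2HSV);m=((h[...,0]>5)&(h[...,0]<20)&(h[...,1]>200)&(h[...,2]>120)).astype(np.uint8)
    n,l,s,c=cv2.connectedComponentsWithStats(m);i=1+np.argmax(s[1:,4]);x,y=(c[i]-50).astype(int);x=max(x,0);y=max(y,0);print('crop',x,y)
    return cv2.resize(im[y:y+100,x:x+100],(400,400),interpolation=cv2.INTER_CUBIC)
cv2.imwrite('pics/crop2.png',np.hstack([cr(a),cr(b)]))
E
```

```text
bar px [237.9649 168.886 ] ctr [0.6007 0.0573] len 0.014186792940166865 0.05530674795344078 yaw -122.17939095289147
yellow []
green [([199.0, 141.0], 41, [0.5796, 0.096]), ([292.0, 189.0], 41, [0.619, 0.0143])]
red [([242.0, 118.0], 109, [0.6224, 0.089]), ([250.0, 210.0], 78, [0.5757, 0.0208])]
blue [([312.0, 258.0], 420, [0.5934, -0.0519])]
crop 357 119
crop 188 118
```

View pics/crop2.png

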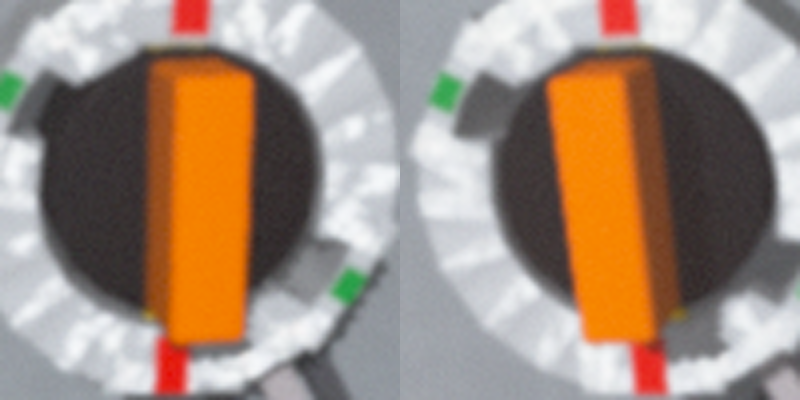

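Run:
```python
from seg import *
from scipy.optimize import minimize, least_squares
np.set_printoptions(precision=4,suppress=True)
C={f:np.load(f+'.npy',allow_pickle=True).item() for f in('w3','w4','w5','w6','w7')}
def toppx(c):
    hsv=cv2.cvtColor(c['frame'],cv2.COLOR_RGB2HSV);H,S,V=cv2.split(hsv)
    m=((H>5)&(H<20)&(S>180)&(V>185)).astype(np.uint8)
    m=cv2.morphologyEx(m,cv2.MORPH_OPEN,np.ones((3,3)))
    n,l,st,ce=cv2.connectedComponentsWithStats(m);i=1+np.argmax(st[1:,4]);return (l==i).astype(float)
def face(x,c):
    a=x[3];u=np.array([np.cos(a),np.sin(a),0]);v=np.array([-u[1],u[0],0]);o=np.array(x[:3])
    p=np.array([proj(c,o+s*.028*u+t*.008*v) for s,t in((-1,-1),(-1,1),(1,1),(1,-1))],np.float32)
    m=np.zeros((400,640),np.uint8);cv2.fillConvexPoly(m,np.round(p*256).astype(np.int32),255,cv2.LINE_AA,8);return m/255.
def run(fs,x0):
    T=[cv2.GaussianBlur(toppx(C[f]),(0,0),1.5) for f in fs]
    g=lambda x:sum(((cv2.GaussianBlur(face(x,C[f]),(0,0),1.5)-t)**2).sum() for f,t in zip(fs,T))
    best=None
    for dz in(-.006,0,.006):
        s=np.array(x0)+[0,0,dz,0];sx=np.vstack([s]+[s+d for d in np.diag([.003,.003,.004,.06])])
        r=minimize(g,s,method='Nelder-Mead',options=dict(initial_simplex=sx,xatol=1e-5,fatol=1e-3))
        if best is None or r.fun<best.fun: best=r
    print(fs,best.x,np.degrees(best.x[3]),best.fun)
run(('w3','w4'),[.597,.056,.175,2.82])
run(('w6','w7'),[.6,.057,.160,1.0])
run(('w5','w6','w7'),[.6,.057,.160,1.0])
L=[[b[0] for b in blobs(C[f])['red'] if 100<b[0][1]<240] for f in('w6','w7')]
for p,q in zip(*L): print('red',tri([ray(C['w6'],p),ray(C['w7'],q)])[0])
```

```text
('w3', 'w4') [0.5993 0.0563 0.1698 2.827 ] 161.97286680997135 138.157133075396
('w6', 'w7') [0.5997 0.0569 0.1586 1.0045] 57.55278529078282 70.93876933668639
('w5', 'w6', 'w7') [0.5997 0.0568 0.1583 1.0043] 57.53950660318381 110.25513334957378
red [0.6223 0.0892 0.1333]
red [0.5753 0.0206 0.1332]
```

Vision gives the bar top at about 0.1585, 68.5 above port, at 57.5°. That agrees with the hand's height when it met resistance. So the lugs are still under the rail, 2° short of the notch. I'll regrip, push and twist further.

```bash
python3 go.py .599 .056 .154 57.5
```

```text
t 17.7167 pos [ 0.6434 -0.0005  0.2793] psi 54.71627011883416 tilt [-0.0017  0.0006 -1.    ] -> shift [ 0.0205 -0.0687  0.1254] turnz -2.78372988116584 F [ 0.7123  0.325  -0.1987] M [ 0.004   0.1311 -0.0039] op 0.5712935235664944 0.0 j [-10.   29.5  76.6   0.   74.   25.3]
```

Scaled: 0.1255 m is 0.3138, -0.0687 m is -0.1718, -2.8 degrees is -0.0156.

Emit:
{"name": "play_rows", "arguments": {
  "motion": [
    [[0.05,-0.075,0,0,0,-0.0156],[0.0513,-0.15,0,0,0,-0.0156],[0.0513,-0.1718,0.05,0,0,-0.0156],[0.0513,-0.1718,0.15,0,0,-0.0156],[0.0513,-0.1718,0.225,0,0,-0.0156],[0.0513,-0.1718,0.275,0,0,-0.0156],[0.0513,-0.1718,0.3138,0,0,-0.0156],[0.0513,-0.1718,0.3138,0,0,-0.0156]]
  ]
}}

```text
time_s: 18.38
position: [0.5979, 0.0567, 0.1526]
tcp_rot: [[0.536, 0.844, -0.004], [0.844, -0.536, 0.001], [-0.002, -0.004, -1.0]]
force: [-1.7, 0.5, 2.8]
opening: 0.574
grasp_force: 1.2
```

Emit:
{"name": "play_rows", "arguments": {
  "motion": [
    [[0,0,0,0,0,0],[0,0,0,0,0,0],[0,0,0,0,0,0],[0,0,0,0,0,0],[0,0,0,0,0,0],[0,0,0,0,0,0],[0,0,0,0,0,0],[0,0,0,0,0,0]]
  ],
  "fingers": 0.0
}}

```text
time_s: 19.05
position: [0.5995, 0.0557, 0.1545]
tcp_rot: [[0.537, 0.844, -0.001], [0.844, -0.537, 0.0], [-0.0, -0.001, -1.0]]
force: [-2.8, 0.8, 2.1]
opening: 0.183
grasp_force: 30.0
```

Scaled: 0.003 m is 0.0075, 0.001 m is 0.0025.

Emit:
{"name": "play_rows", "arguments": {
  "motion": [
    [[0,0,0.0025,0,0,0],[0,0,0.005,0,0,0],[0,0,0.0075,0,0,0],[0,0,0.0075,0,0,0],[0,0,0.0075,0,0,0]]
  ]
}}

```text
time_s: 19.47
position: [0.5996, 0.0557, 0.1516]
tcp_rot: [[0.537, 0.843, -0.001], [0.843, -0.537, 0.0], [-0.0, -0.001, -1.0]]
force: [-3.0, 1.7, 5.1]
opening: 0.178
grasp_force: 30.0
```

```bash
python3 go.py .5986 .0555 .151 55.7
```

```text
t 19.4667 pos [0.5996 0.0557 0.1516] psi 57.51154330673822 tilt [-0.0009  0.0004 -1.    ] -> shift [-0.0007 -0.0007  0.0006] turnz 1.8115433067382014 F [-3.0035  1.6942  5.0654] M [0.1866 0.5577 0.0913] op 0.17814348114696646 29.966254513710737 j [-5.3 34.8 90.   0.  55.3 27.2]
```

Force evidence is ambiguous. I'll press to about 8 N, then twist on gently and watch the moment.

Scaled: 0.0025 m is 0.0063, 0.002 m is 0.005.

Emit:
{"name": "play_rows", "arguments": {
  "motion": [
    [[0,0,0.0025,0,0,0],[0,0,0.005,0,0,0],[0,0,0.0063,0,0,0],[0,0,0.0063,0,0,0],[0,0,0.0063,0,0,0]]
  ]
}}

```text
time_s: 19.88
position: [0.5996, 0.0557, 0.1495]
tcp_rot: [[0.537, 0.844, -0.001], [0.844, -0.537, 0.0], [-0.0, -0.001, -1.0]]
force: [-3.9, 2.0, 7.3]
opening: 0.183
grasp_force: 30.0
```

Scaled: 2 degrees is 0.0111.

Emit:
{"name": "play_rows", "arguments": {
  "motion": [
    [[0,0,0,0,0,0.0056],[0,0,0,0,0,0.0111],[0,0,0,0,0,0.0111],[0,0,0,0,0,0.0111]]
  ]
}}

```text
time_s: 20.22
position: [0.5994, 0.0559, 0.1495]
tcp_rot: [[0.565, 0.825, -0.001], [0.825, -0.565, -0.0], [-0.001, -0.001, -1.0]]
force: [-4.4, 1.5, 8.0]
opening: 0.181
grasp_force: 30.2
```

```bash
python3 go.py .5986 .0555 .151 55.7
```

```text
t 20.2167 pos [0.5994 0.0559 0.1495] psi 55.6266068991115 tilt [-0.0011 -0.     -1.    ] -> shift [-0.0007 -0.0005 -0.0015] turnz -0.07339310088849516 F [-4.4327  1.5294  8.0211] M [0.2437 0.68   0.5513] op 0.18093703764307006 30.20616897381842 j [-5.3 34.9 90.1 -0.  55.  29.1]
```

Scaled: 3 degrees is 0.0167.

Emit:
{"name": "play_rows", "arguments": {
  "motion": [
    [[0,0,0,0,0,0.0056],[0,0,0,0,0,0.0111],[0,0,0,0,0,0.0167],[0,0,0,0,0,0.0167]]
  ]
}}

```text
time_s: 20.55
position: [0.5993, 0.0557, 0.1495]
tcp_rot: [[0.606, 0.795, -0.001], [0.795, -0.606, -0.001], [-0.001, -0.001, -1.0]]
force: [-3.7, 1.6, 7.9]
opening: 0.187
grasp_force: 31.5
```

```bash
python3 go.py .5986 .0555 .151 55.7
```

```text
t 20.55 pos [0.5993 0.0557 0.1495] psi 52.694195981189154 tilt [-0.0013 -0.0007 -1.    ] -> shift [-0.0006 -0.0004 -0.0015] turnz -3.0058040188108635 F [-3.6903  1.5668  7.9339] M [0.1544 0.7653 0.8522] op 0.18713730490635452 31.54484552811482 j [-5.3 34.9 90.1 -0.1 55.  32. ]
```

The moment rises at once from 57.5°, so it is at the stop and my mark angle was slightly off. Next I'll relax the twist and raise in steps, watching where the roof is met.

Scaled: -4 degrees is -0.0222.

Emit:
{"name": "play_rows", "arguments": {
  "motion": [
    [[0,0,0,0,0,-0.0111],[0,0,0,0,0,-0.0222],[0,0,0,0,0,-0.0222],[0,0,0,0,0,-0.0222]]
  ]
}}

```text
time_s: 20.88
position: [0.5994, 0.0557, 0.1495]
tcp_rot: [[0.552, 0.834, -0.001], [0.834, -0.552, 0.0], [-0.0, -0.001, -1.0]]
force: [-3.8, 1.4, 7.0]
opening: 0.181
grasp_force: 29.8
```

Scaled: -0.002 m is -0.005, -0.001 m is -0.0025.

Emit:
{"name": "play_rows", "arguments": {
  "motion": [
    [[0,0,-0.0025,0,0,0],[0,0,-0.005,0,0,0],[0,0,-0.005,0,0,0],[0,0,-0.005,0,0,0]]
  ]
}}

```text
time_s: 21.22
position: [0.5994, 0.0557, 0.1508]
tcp_rot: [[0.552, 0.834, -0.001], [0.834, -0.552, 0.0], [-0.0, -0.001, -1.0]]
force: [-3.9, 1.8, 5.5]
opening: 0.183
grasp_force: 29.8
```

Scaled: -0.002 m is -0.005, -0.001 m is -0.0025.

Emit:
{"name": "play_rows", "arguments": {
  "motion": [
    [[0,0,-0.0025,0,0,0],[0,0,-0.005,0,0,0],[0,0,-0.005,0,0,0],[0,0,-0.005,0,0,0]]
  ]
}}

```text
time_s: 21.55
position: [0.5994, 0.0557, 0.1525]
tcp_rot: [[0.552, 0.834, -0.001], [0.834, -0.552, 0.0], [-0.0, -0.001, -1.0]]
force: [-3.4, 2.6, 2.8]
opening: 0.183
grasp_force: 29.8
```

Scaled: -0.002 m is -0.005, -0.001 m is -0.0025.

Emit:
{"name": "play_rows", "arguments": {
  "motion": [
    [[0,0,-0.0025,0,0,0],[0,0,-0.005,0,0,0],[0,0,-0.005,0,0,0],[0,0,-0.005,0,0,0]]
  ]
}}

```text
time_s: 21.88
position: [0.5995, 0.0557, 0.1545]
tcp_rot: [[0.552, 0.834, -0.001], [0.834, -0.552, 0.0], [-0.0, -0.001, -1.0]]
force: [-4.6, 3.6, 0.4]
opening: 0.182
grasp_force: 29.8
```

It rises freely through 5 mm, more than the 3 mm possible under the rail, so the cap is in its notches. Release, and on to the bolt.

Scaled: -0.125 m is -0.3125, -0.1 m is -0.25.

Emit:
{"name": "play_rows", "arguments": {
  "motion": [
    [[0,0,0,0,0,0],[0,0,0,0,0,0],[0,0,0,0,0,0],[0,0,0,0,0,0],[0,0,-0.05,0,0,0],[0,0,-0.15,0,0,0],[0,0,-0.25,0,0,0],[0,0,-0.3125,0,0,0]]
  ],
  "fingers": 0.05
}}

```text
time_s: 22.55
position: [0.6024, 0.0549, 0.284]
tcp_rot: [[0.552, 0.834, 0.007], [0.834, -0.552, -0.001], [0.003, 0.007, -1.0]]
force: [1.1, -0.4, 0.8]
opening: 0.564
grasp_force: 0.0
```

```bash
python3 go.py .5895 -.0545 .24 85.4
```

```text
t 22.55 pos [0.6024 0.0549 0.284 ] psi 56.47901029253375 tilt [ 0.0074 -0.0011 -1.    ] -> shift [-0.0984  0.0494  0.044 ] turnz -28.920989707466248 F [ 1.1098 -0.4051  0.7569] M [-0.1154  0.0867 -0.0527] op 0.5641904156290498 0.0 j [-5.4 25.8 82.4 -0.  71.3 28.2]
```

Scaled: -0.0974 m is -0.2435, -0.09 m is -0.225, -29 degrees is -0.1611.

Emit:
{"name": "play_rows", "arguments": {
  "motion": [
    [[-0.075,0.0375,0,0,0,-0.0333],[-0.15,0.075,0,0,0,-0.0667],[-0.225,0.12,0,0,0,-0.1],[-0.2435,0.1288,0,0,0,-0.1333],[-0.2435,0.1288,0,0,0,-0.1611],[-0.2435,0.1288,0.075,0,0,-0.1611],[-0.2435,0.1288,0.125,0,0,-0.1611],[-0.2435,0.1288,0.125,0,0,-0.1611]]
  ]
}}

```text
time_s: 23.22
position: [0.5871, -0.0544, 0.2261]
tcp_rot: [[0.079, 0.997, -0.007], [0.997, -0.079, 0.001], [0.001, -0.007, -1.0]]
force: [0.3, -0.3, -0.0]
opening: 0.579
grasp_force: 0.0
```

Emit:
{"name": "play_rows", "arguments": {
  "motion": [
    [[0,0,0,0,0,0],[0,0,0,0,0,0],[0,0,0,0,0,0]]
  ]
}}

```text
time_s: 23.47
position: [0.5906, -0.0545, 0.2314]
tcp_rot: [[0.078, 0.997, 0.004], [0.997, -0.078, -0.001], [-0.001, 0.004, -1.0]]
force: [0.4, -0.2, -1.1]
opening: 0.576
grasp_force: 0.0
```

```bash
python3 go.py .5898 -.0545 .143 85.4
```

```text
t 23.4667 pos [ 0.5906 -0.0545  0.2314] psi 85.50506741254114 tilt [ 0.0036 -0.0011 -1.    ] -> shift [ 0.0001 -0.0011  0.0884] turnz 0.10506741254113194 F [ 0.4357 -0.2299 -1.1101] M [-0.107   0.0571 -0.0367] op 0.5762449147170061 0.0 j [-16.1  28.2  87.5  -0.   64.1 -11.6]
```

Emit:
{"name": "play_rows", "arguments": {
  "motion": [
    [[0,-0.0013,0.075,0,0,0],[0,-0.0013,0.1375,0,0,0],[0,-0.0013,0.1875,0,0,0],[0,-0.0013,0.2175,0,0,0],[0,-0.0013,0.2175,0,0,0],[0,-0.0013,0.2175,0,0,0]]
  ]
}}

```text
time_s: 23.97
position: [0.5894, -0.0542, 0.1434]
tcp_rot: [[0.078, 0.997, 0.001], [0.997, -0.078, -0.0], [-0.0, 0.001, -1.0]]
force: [-0.4, -0.2, -0.2]
opening: 0.569
grasp_force: 0.0
```

Emit:
{"name": "play_rows", "arguments": {
  "motion": [
    [[0,0,0,0,0,0],[0,0,0,0,0,0],[0,0,0,0,0,0],[0,0,0,0,0,0],[0,0,0,0,0,0],[0,0,0,0,0,0],[0,0,0,0,0,0],[0,0,0,0,0,0]]
  ],
  "fingers": 0.0
}}

```text
time_s: 24.63
position: [0.5901, -0.0543, 0.1432]
tcp_rot: [[0.079, 0.997, 0.003], [0.997, -0.079, -0.0], [-0.0, 0.003, -1.0]]
force: [3.1, 0.7, -0.1]
opening: 0.172
grasp_force: 30.0
```

Scaled: 0.0165 m is 0.0413, 0.003 m is 0.0075.

Emit:
{"name": "play_rows", "arguments": {
  "motion": [
    [[0.0075,0,0,0,0,0],[0.015,0,0,0,0,0],[0.0225,0,0,0,0,0],[0.03,0,0,0,0,0],[0.0363,0,0,0,0,0],[0.0413,0,0,0,0,0],[0.0413,0,0,0,0,0],[0.0413,0,0,0,0,0]]
  ]
}}

```text
time_s: 25.3
position: [0.5913, -0.0383, 0.1432]
tcp_rot: [[0.078, 0.997, 0.003], [0.997, -0.078, -0.002], [-0.002, 0.003, -1.0]]
force: [4.7, -4.2, -0.5]
opening: 0.174
grasp_force: 30.0
```

```bash
python3 go.py .591 -.0397 .143 85.4
```

```text
t 25.3 pos [ 0.5913 -0.0383  0.1432] psi 85.53758919274446 tilt [ 0.0029 -0.0018 -1.    ] -> shift [-0.0014 -0.0002  0.0002] turnz 0.13758919274445702 F [ 4.6802 -4.1999 -0.5276] M [-0.6635 -0.6641  0.0027] op 0.17353648448945647 30.00633572693914 j [-14.5  34.8  91.9  -0.1  53.1 -10. ]
```

16 mm travelled, so the tongue has gone fully in. A bit more, to feel the stop.

Scaled: 0.0035 m is 0.0088, 0.003 m is 0.0075.

Emit:
{"name": "play_rows", "arguments": {
  "motion": [
    [[0.0025,0,0,0,0,0],[0.005,0,0,0,0,0],[0.0075,0,0,0,0,0],[0.0088,0,0,0,0,0],[0.0088,0,0,0,0,0]]
  ]
}}

```text
time_s: 25.72
position: [0.5914, -0.0381, 0.1432]
tcp_rot: [[0.076, 0.997, 0.002], [0.997, -0.076, -0.007], [-0.007, 0.003, -1.0]]
force: [2.8, -12.7, -0.1]
opening: 0.172
grasp_force: 30.0
```

```bash
python3 go.py .591 -.0397 .143 85.4
```

```text
t 25.7167 pos [ 0.5914 -0.0381  0.1432] psi 85.62035830044627 tilt [ 0.0022 -0.0075 -1.    ] -> shift [-0.0017 -0.0003  0.0003] turnz 0.22035830044626437 F [  2.7747 -12.652   -0.1395] M [-2.1644 -0.3402 -0.012 ] op 0.17205606912311378 30.005054106004536 j [-14.3  34.8  91.9  -0.5  53.1  -9.6]
```

Stop felt: 12.7 N with no motion after 16.2 mm of travel. Relax, release, rise away and look.

Scaled: -0.0025 m is -0.0063, -0.001 m is -0.0025.

Emit:
{"name": "play_rows", "arguments": {
  "motion": [
    [[-0.0025,0,0,0,0,0],[-0.0063,0,0,0,0,0],[-0.0063,0,0,0,0,0]]
  ]
}}

```text
time_s: 25.97
position: [0.5913, -0.0382, 0.1432]
tcp_rot: [[0.078, 0.997, 0.003], [0.997, -0.078, -0.003], [-0.002, 0.003, -1.0]]
force: [3.9, -4.6, -0.5]
opening: 0.177
grasp_force: 30.0
```

Scaled: -0.14 m is -0.35, -0.1 m is -0.25.

Emit:
{"name": "play_rows", "arguments": {
  "motion": [
    [[0,0,0,0,0,0],[0,0,0,0,0,0],[0,0,0,0,0,0],[0,0,-0.05,0,0,0],[0,0,-0.15,0,0,0],[0,0,-0.25,0,0,0],[0,0,-0.35,0,0,0],[-0.075,0,-0.35,0,0,0]]
  ],
  "fingers": 0.05
}}

```text
time_s: 26.63
position: [0.5909, -0.0626, 0.291]
tcp_rot: [[0.073, 0.997, 0.013], [0.997, -0.073, 0.0], [0.001, 0.013, -1.0]]
force: [1.6, -1.0, 0.5]
opening: 0.568
grasp_force: 0.0
```

Scaled: -0.05 m is -0.125, -0.03 m is -0.075.

Emit:
{"name": "play_rows", "arguments": {
  "motion": [
    [[-0.075,0,0,0,0,0],[-0.125,0,0,0,0,0],[-0.125,0,0,0,0,0],[-0.125,0,0,0,0,0],[-0.125,0,0,0,0,0]]
  ]
}}

```text
time_s: 27.05
position: [0.5829, -0.1152, 0.282]
tcp_rot: [[0.078, 0.997, -0.003], [0.997, -0.078, 0.002], [0.002, -0.003, -1.0]]
force: [0.2, -0.1, -0.1]
opening: 0.578
grasp_force: 0.0
```

```bash
python3 look.py w8 .162
```

```text
knobtop [np.float64(327.6079295154185), np.float64(98.05726872246696)] 227 [ 0.5918 -0.0379] d 0.0936779059526023
yellow [([312.0, 13.0], 31, [0.5842, 0.028])]
green [([356.0, 28.0], 58, [0.6186, 0.0141])]
red [([302.0, 23.0], 144, [0.5757, 0.021])]
blue [([328.0, 99.0], 285, [0.5919, -0.039])]
```

View pics/w8.png

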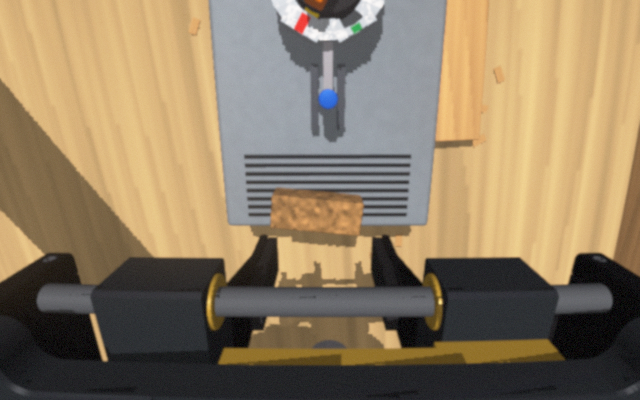

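The knob is at (328,98), 93.7 mm from the axis against 94 mm fully in. The sanding block is still on the grille, the hand is clear, and 27 s have been used. Handing in.

```bash
python3 -c "
from rig import bot
print(bot.hand_in())"
```

```text
the job is handed in; nothing more can be done
None
```

I handed the job in at about 27 s of the 58 s: bolt drawn back, cartridge dropped into its slots, pushed, twisted to the stop, bolt slid fully in again, and everything released. That the cartridge sits in its notches rests on how it felt (5 mm of free rise, more than the rail would allow); the camera read its bar about 3 mm low and 2° off the red marks, so the pictures don't confirm it.

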